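Proving a brush ferrule on the gauge pin

ROBOT

A 7-joint arm with a two-finger parallel gripper is mounted at the origin on the work surface. World frame = base frame: x ahead of the robot, y to its left, z up, the work surface at z = 0. Lengths are in mm, angles in rad, forces in N, time in s.
With the tool pointing down it reaches from about 350 to 900 mm from the base axis. Payload 19.9 kg.
Tool frame: the origin (TCP) lies on the mounting face of the last link; the fingertips stand 173 mm ahead of it and the grasp point (between the pads) lies 155 mm ahead of it; z points along the fingers, y is the line along which they close (so a half turn about z gives the same grasp; the last joint's range is limited). The gripper opens to 85 mm and grips with 20 to 120 N. Pads are 22 mm wide; open, the fingers measure 114 mm over their backs; the gripper's body (76 mm by 85 mm) begins 54 mm behind the grasp point. The pads swing forward as they close: fully open they stand 13 mm farther back than shut.
Start: joints at [1.079, 0.417, -0.01, 1.614, 0.005, 1.111, -0.053], TCP at [271.746, -562.826, 404.66] pointing down, gripper open.
Joint ranges: [-2.81, 2.81], [-0.39, 2.02], [-1.27, 1.25], [0.06, 2.57], [-1.19, 4.33], [0.19, 2], [-2.82, 2.82]. Speed limits (rad/s): [1.89, 1.89, 2.39, 2.39, 3.01, 3.01, 3.01].

INTERFACE

Orientations are given as a rotation vector (axis times angle).
In Python, from bench import bot gives the robot as it stands. The module is installed in compiled form; this text tells all that it offers.
- The arm moves only by the tool apply_moves, never from a script. Its argument "deltas" is a list of rows, each a list of 3 entries, a list of its own where there are three numbers: the opening, from -1 (shut) to 1 (fully open), so that 0 is half open, then the shift along the world's x, y, z as a fraction of full scale, then the turn, a rotation vector about the world's x, y, z as a fraction of full scale. A call has 1 to 5 rows; each row shifts and turns the commanded pose from where the row before left it; what a row does not reach is not made up. Full scale, the value 1, is 0.03 m for a shift and 6 degrees for a turn. A row lasts 1/8 s, in which the tool goes at most 62.5 mm and 10.7 degrees, less where a joint would pass 70% of its speed; a pose out of reach is approached as far as the arm can. A call with a number of a shift or a turn outside -1 to 1 is refused whole. A call with a gripper value outside its range is refused whole. The fingers move at their own pace and stop on an object; "grip_force" is the grip in N (left out, the last holds). Time passes only in rows, so rows that do not move let the fingers close. It gives the time, the measured TCP pose, the force, the opening and the grip force at its end, in the units of the state.
- bot.get_state(): the state, without advancing time (a new reading comes with each control period).
- bot.grab_frame(name): name is "side" or "top"; returns a dict with "frame" (480x640x3 uint8, blue, green, red), "range_z" (480x640 float32, mm along the optical axis (not along the pixel's ray), 0 where there is no reading), "mtx" (3x3 intrinsics, pixels), "position" and "rotation" of the camera in the world. Camera axes: x right, y down, z forward; pixel columns grow to the right and rows downward; lengths in mm; the calibration is good to about 2 mm. A picture is of the moment at which its call begins.
- bot.sign_off(): hands the job in; it is judged then, once.
Trained networks look in the newest picture that a camera, given by its name, has taken for a name from the list of things; names that differ only in an ending like _2 or _b are one class to them, and where a whole thing is asked for, a point or a joint stands for the part that bears it (a point fixed in the world has none). Each returns a list of dicts, best first, with "confidence" (0 to 1); they miss things now and then, are a little off and sometimes report something else, mostly with a low value. They report only what shows in the picture. A call takes as long as a camera call. They do not tell look-alikes from the thing itself.
- bot.find_in(camera, label): "bbox" ([centre column, centre row, width, height] in pixels, round what is visible of it).
The state is a dict: "t": time; "qpos": joint angles; "qvel": joint speeds; "joint_efforts": joint torques, N m; "position": TCP position; "ee_rot": TCP orientation; "force": force on the tool from outside, world axes, zero at the start; "ft_torque": the same for the moment, N m; "finger_gap": finger opening in mm; "finger_force": force on a finger pad.
Only numpy, scipy, OpenCV 4.12 (cv2) and the standard library are available. Lean on these libraries where they do the work, as an engineer would, in place of code of your own. Each camera call takes 0.05 s, during which the arm holds its last target. There are 200 camera calls.

TASK

Check the wider of the two bare metal ferrules standing on the table: slide it over the tapered gauge pin, right down until it sits on the pin's wooden foot, then lift it off and leave it standing upright in the shallow square plywood tray, where the ones that fit are collected. The slimmer standing ferrule is too tight for the pin: leave it standing where it is.

Things in the scene. Friction and masses are not known exactly. Their poses are not given: they have to be found in the camera images.
- ferrule_wide_center (a point): centre (half-way up, on the axis) of the wider ferrule: a plain nickel-plated tube, 38 mm outside diameter, 30 mm bore, wall 4 mm, 60 mm tall, open at both ends, 50 g, standing upright on the table; z is its axis, up at the start. Two thin decorative beads near its lower end do not matter for gripping.
- ferrule_slim_center (a point): centre (half-way up, on the axis) of the slimmer ferrule: the same kind of tube, 24 mm outside diameter, 18 mm bore, 60 mm tall, standing upright on the table; z is its axis. It does not fit the pin and stays where it is.
- gauge: gauge fixed to the table: a dark wooden foot 90 x 90 mm and 20 mm high with an upright steel pin in its centre. The origin is at the centre of the foot's underside, on the table; z is up, along the pin's axis. The pin rises from the foot's top (20 mm above the origin): 22 mm in diameter up to 35 mm above the origin, then tapering evenly to 8 mm at 88 mm; its tip is at 90 mm. A ferrule fully down has its lower end on the foot, 20 mm above the origin.
- tray: shallow open plywood tray fixed to the table, outside 160 x 160 mm and 22 mm high, walls and floor 6 mm thick, empty. The origin is at the centre of its underside, on the table; z up, x and y along its sides. Inside 148 x 148 mm, floor 6 mm above the origin.
Things that resemble listed ones, but are neither listed nor needed, are in the scene too. Of the things that look like the tray, take the one that is farthest from the robot's base at the start.

How it is judged (in metres and radians):
On the way:
1. the wider ferrule is slid over the gauge pin, upright, with its lower end on the foot or within 10 mm of it (horizontal distance between ferrule_wide_center and gauge below 0.01 m and z of ferrule_wide_center in the frame of gauge below 0.06 m and angle between ferrule_wide_center's own z axis and vertical below 0.2 rad), for 0.2 s.
At the end, for the whole second after the job is handed in: The wider ferrule, after its trial on the pin, stands upright (within 11 degrees) and at rest on the tray's floor, inside its walls; the slimmer ferrule still stands upright within 30 mm of where it was (x of ferrule_wide_center in the frame of tray between -0.064 and 0.064 m and y of ferrule_wide_center in the frame of tray between -0.064 and 0.064 m and z of ferrule_wide_center in the frame of tray between 0.026 and 0.046 m and angle between each of ferrule_wide_center, ferrule_slim_center's own z axis and vertical below 0.2 rad and linear speed of ferrule_wide below 0.02 m/s and distance of ferrule_slim_center from where it was at the start of the episode below 0.03 m); the robot touches nothing.
It fails at once if the slimmer ferrule is moved more than 30 mm or knocked over (distance of ferrule_slim_center from where it was at the start of the episode above 0.03 m or angle between ferrule_slim_center's own z axis and vertical above 0.5 rad).
It also fails if it takes over 48 s, if anything falls off the work surface, if the arm or the gripper's body presses on something with over 40 N, if the wrist force passes 120 N, or if a joint passes its speed limit or range.

## Working session

There is one attempt and no reset: what is moved stays moved. The work goes in short steps, Python scripts to look and compute and a tool call to move; the robot and the scene stay as the last step left them, time stands still between calls to the robot, and variables do not carry over. Pictures are saved under pics/ and viewed, at most 10 in all, crops included, and the job is handed in when it is done.

Besides the shell and the picture viewer there is one more tool, called after ">>>" as name(argument=value, ...), one argument or row to a line, values as JSON. apply_moves: Moves the arm, as the interface text tells. Shift numbers are shares of 0.03 m and turn numbers shares of 6 degrees, none past 1 either way. Its arguments: {"type":"object","properties":{"deltas":{"type":"array","items":{"type":"array"}},"grip_force":{"type":"number"}},"required":["deltas"]}

```bash
mkdir -p pics; cat > h.py <<'E'
import numpy as np, cv2
from bench import bot
def cloud(f):
    z=f["range_z"]; v,u=np.mgrid[:480,:640]; K=np.array(f["mtx"])
    p=np.stack([(u-K[0,2])/K[0,0]*z,(v-K[1,2])/K[1,1]*z,z],-1)
    R=np.array(f["rotation"]); 
    if R.shape!=(3,3): R=cv2.Rodrigues(R)[0]
    P=p@R.T+np.array(f["position"]); P[z==0]=np.nan; return P
E
python3 - <<'E'
from h import *
for c in("top","side"):
    f=bot.grab_frame(c); cv2.imwrite(f"pics/{c}1.png",f["frame"]); P=cloud(f); np.save(c,P)
    print(c,f["position"])
    for l in("ferrule_wide_center","ferrule_slim_center","gauge","tray"):
        for d in bot.find_in(c,l)[:4]:
            u,v,w,h=d["bbox"]; q=P[int(v-h/2):int(v+h/2)+1,int(u-w/2):int(u+w/2)+1].reshape(-1,3); q=q[q[:,2]>4]
            print(l,round(d["confidence"],2),np.round(d["bbox"]),np.round(np.median(q,0)) if len(q) else None, np.round(np.percentile(q,98,axis=0)) if len(q) else None, np.round(np.percentile(q,2,axis=0)) if len(q) else None)
print(bot.get_state())
E
```

```text
top [376.68063075  28.74451241 805.32640782]
ferrule_wide_center 0.64 [328. 116.  23.  31.] [654.   5.  42.] [673.  23.  61.] [638. -13.   7.]
ferrule_wide_center 0.46 [186. 200.  58.  51.] [503. 259.  19.] [550. 307.  71.] [463. 217.  11.]
ferrule_slim_center 0.57 [320. 224.  14.  13.] [459.  19.  48.] [470.  31.  62.] [450.   8.   7.]
gauge 0.97 [184. 201.  60.  55.] [503. 259.  19.] [550. 307.  71.] [461. 217.  10.]
tray 0.76 [452. 204.  99. 106.] [ 500. -226.    6.] [ 584. -140.   23.] [ 418. -305.    4.]
tray 0.67 [193. 318. 112. 115.] [298. 242.   7.] [384. 324.  24.] [217. 158.   4.]
side [  20.76336852 -518.46032321  499.28053882]
ferrule_wide_center 0.93 [410. 212.  25.  35.] [645.  -3.  40.] [671.  21.  61.] [637. -14.   5.]
ferrule_slim_center 0.86 [325. 243.  17.  37.] [455.  12.  38.] [470.  29.  61.] [448.   6.   6.]
gauge 0.62 [268. 184.  57.  51.] [497. 254.  20.] [545. 307.  77.] [456. 215.   5.]
tray 0.92 [329. 415. 178. 129.] [ 252. -246.    7.] [ 332. -161.   23.] [ 171. -335.    5.]
tray 0.64 [452. 324. 161. 107.] [ 499. -230.    7.] [ 584. -139.   23.] [ 410. -311.    5.]
tray 0.63 [183. 230. 103.  70.] [297. 239.   8.] [382. 327.  24.] [211. 147.   5.]
{'t': 0.5, 'qpos': array([ 1.07951089,  0.41739644, -0.01030241,  1.61363367,  0.00467209,
        1.11070114, -0.05299209]), 'qvel': array([ 0.00111634, -0.00059378, -0.00081475, -0.00016795,  0.00052485,
       -0.00072951, -0.00218473]), 'joint_efforts': array([ 1.30571672e-03, -8.63676953e+01,  6.78842347e-01, -4.34974086e+01,
        1.92867575e-02,  2.41279457e-03,  6.92559320e-05]), 'position': array([ 271.73781039, -562.81625044,  404.6481244 ]), 'ee_rot': array([-3.06237600e+00, -7.00558214e-01,  6.39542224e-05]), 'force': array([ 1.25606599, -0.56875131, -0.3206328 ]), 'ft_torque': array([-0.03603464,  0.02360394, -0.00748688]), 'finger_force': 0.0, 'finger_gap': 85.0706390649504}
```

View pics/top1.png

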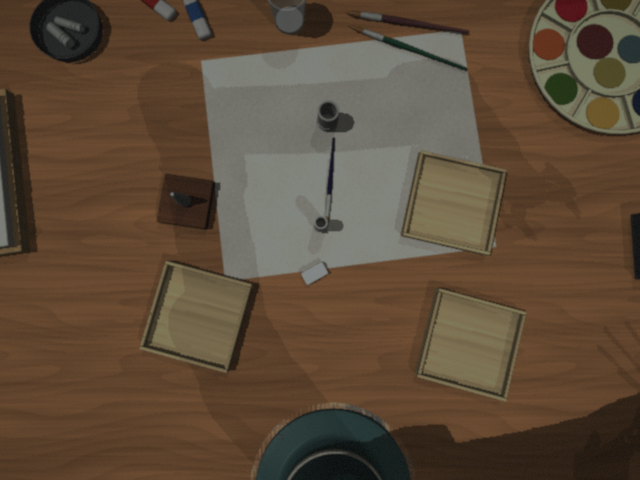

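View pics/side1.png

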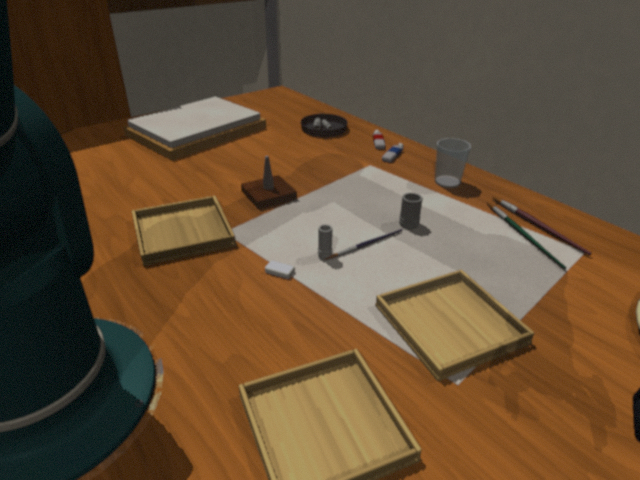

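```bash
python3 - <<'E'
import numpy as np,cv2
from scipy.optimize import least_squares
R=cv2.Rodrigues(np.array([-3.06237600e+00, -7.00558214e-01,0]))[0]; print(R.round(3))
for c in("top","side"):
    P=np.load(c+".npy").reshape(-1,3)
    for n,x,y,z0,z1,r in(("wide",655,4,52,66,30),("slim",459,18,52,66,22),("pin",503,260,45,95,25),("foot",503,260,14,26,70),("tray",500,-226,15,30,130)):
        q=P[(np.hypot(P[:,0]-x,P[:,1]-y)<r)&(P[:,2]>z0)&(P[:,2]<z1)]
        if len(q)<4: print(c,n,len(q)); continue
        rr=cv2.minAreaRect(q[:,:2].astype(np.float32))
        print(c,n,len(q),"rect",np.round(rr[0]),np.round(rr[1]),round(rr[2]),"z",np.percentile(q[:,2],[5,50,95]).round())
E
```

```text
[[ 0.901  0.435 -0.   ]
 [ 0.435 -0.901  0.   ]
 [ 0.    -0.    -1.   ]]
top wide 184 rect [657.   5.] [37. 37.] 48 z [53. 58. 61.]
top slim 73 rect [461.  19.] [21. 23.] 90 z [55. 59. 62.]
top pin 128 rect [505. 261.] [13. 17.] 49 z [47. 67. 89.]
top foot 2281 rect [506. 263.] [90. 90.] 81 z [17. 19. 22.]
top tray 1310 rect [ 501. -224.] [161. 161.] 77 z [17. 21. 23.]
side wide 202 rect [656.   4.] [38. 36.] 12 z [53. 57. 61.]
side slim 134 rect [460.  19.] [24. 23.] 76 z [53. 58. 61.]
side pin 152 rect [502. 259.] [13. 19.] 60 z [46. 63. 87.]
side foot 894 rect [504. 263.] [92. 91.] 80 z [16. 20. 22.]
side tray 2261 rect [ 500. -223.] [162. 162.] 77 z [16. 21. 23.]
```

>>> apply_moves(
  deltas=[
    [1, [0.67, 1, 0], [0, 0, 0]],
    [1, [0.67, 1, 0], [0, 0, 0]],
    [1, [0.67, 1, 0], [0, 0, 0]],
    [1, [0.67, 1, 0], [0, 0, 0]],
    [1, [0.67, 1, 0], [0, 0, 0]],
  ],
  grip_force=40,
)

```text
t: 1.12
position: [372.8, -411.8, 404.8]
ee_rot: [3.062, 0.701, 0.0]
force: [0.4, -0.0, -0.2]
finger_gap: 85.7
finger_force: 0.0
```

>>> apply_moves(
  deltas=[
    [1, [0.67, 1, 0], [0, 0, 0]],
    [1, [0.67, 1, 0], [0, 0, 0]],
    [1, [0.67, 1, -0.2], [0, 0, 0]],
    [1, [0.67, 1, -0.2], [0, 0, 0]],
    [1, [0.67, 1, -0.2], [0, 0, 0]],
  ],
)

```text
t: 1.75
position: [473.3, -261.8, 386.6]
ee_rot: [3.062, 0.7, 0.0]
force: [0.2, -0.4, -0.6]
finger_gap: 85.5
finger_force: 0.0
```

>>> apply_moves(
  deltas=[
    [1, [0.67, 1, -0.3], [0, 0, 0]],
    [1, [0.67, 1, -0.3], [0, 0, 0]],
    [1, [0.67, 1, -0.3], [0, 0, 0]],
    [1, [0.67, 1, -0.3], [0, 0, 0]],
    [1, [0.67, 1, -0.3], [0, 0, 0]],
  ],
)

```text
t: 2.38
position: [573.8, -111.9, 341.5]
ee_rot: [3.062, 0.7, 0.0]
force: [0.2, -0.3, 0.1]
finger_gap: 85.6
finger_force: 0.0
```

>>> apply_moves(
  deltas=[
    [1, [0.68, 0.97, -0.5], [0, 0, 0]],
    [1, [0.68, 0.97, -0.5], [0, 0, 0]],
    [1, [0.69, 0.97, -0.5], [0, 0, 0]],
    [1, [0.69, 0.97, -0.5], [0, 0, 0]],
    [1, [0, 0, 0], [0, 0, 0]],
  ],
)

```text
t: 3.0
position: [655.9, 6.5, 280.2]
ee_rot: [-3.06, -0.706, 0.002]
force: [0.1, -1.2, -1.0]
finger_gap: 85.4
finger_force: 0.0
```

```bash
python3 - <<'E'
from h import *
print(bot.get_state()["position"])
f=bot.grab_frame("side"); cv2.imwrite("pics/side2.png",f["frame"][80:380,240:560].repeat(2,0).repeat(2,1))
P=cloud(f).reshape(-1,3); q=P[(np.hypot(P[:,0]-656,P[:,1]-4)<80)&(P[:,2]>85)&(P[:,2]<125)]
print(len(q)); r=cv2.minAreaRect(q[:,:2].astype(np.float32)); print(r, q.mean(0), q.min(0))
E
```

```text
[655.89814887   6.46478538 280.21760213]
14
((649.135986328125, 4.401920318603516), (19.75748062133789, 96.74179077148438), 19.977291107177734) [649.45134726   3.80120649 122.93709647] [624.69002089 -40.2322246  121.49398786]
```

View pics/side2.png

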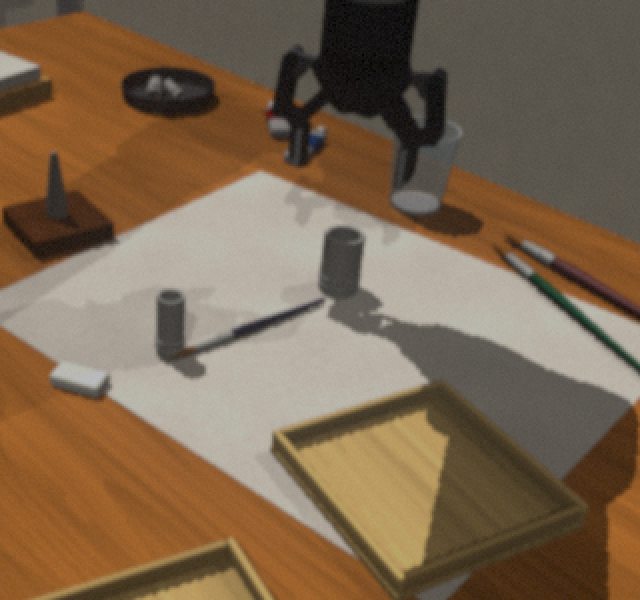

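>>> apply_moves(
  deltas=[
    [1, [0, -0.07, -0.8], [0, 0, 0]],
    [1, [0, 0, -0.8], [0, 0, 0]],
    [1, [0, 0, -0.8], [0, 0, 0]],
    [1, [0, 0, -0.4], [0, 0, 0]],
    [1, [0, 0, 0], [0, 0, 0]],
  ],
)

```text
t: 3.68
position: [655.3, 0.9, 197.5]
ee_rot: [3.063, 0.7, -0.001]
force: [-0.2, -1.4, -0.3]
finger_gap: 85.3
finger_force: 0.0
```

>>> apply_moves(
  deltas=[
    [-0.2, [0, 0, 0], [0, 0, 0]],
    [-0.5, [0, 0, 0], [0, 0, 0]],
    [-1, [0, 0, 0], [0, 0, 0]],
    [-1, [0, 0, 0], [0, 0, 0]],
    [-1, [0, 0, 0], [0, 0, 0]],
  ],
)

```text
t: 4.3
position: [655.7, 1.5, 198.5]
ee_rot: [3.062, 0.7, 0.001]
force: [-1.7, -1.1, 6.9]
finger_gap: 37.7
finger_force: 39.7
```

>>> apply_moves(
  deltas=[
    [-1, [0, 0, 0.5], [0, 0, 0]],
    [-1, [0, 0, 0.9], [0, 0, 0]],
    [-1, [0, 0, 0.9], [0, 0, 0]],
    [-1, [0, 0.3, 0.9], [0, 0, 0]],
    [-1, [-0.5, 0.8, 0.9], [0, 0, 0]],
  ],
)

```text
t: 4.92
position: [640.6, 33.7, 322.5]
ee_rot: [3.063, 0.697, 0.002]
force: [0.1, 0.2, -0.5]
finger_gap: 37.5
finger_force: 40.2
```

>>> apply_moves(
  deltas=[
    [-1, [-0.6, 1, 0], [0, 0, 0]],
    [-1, [-0.6, 1, 0], [0, 0, 0]],
    [-1, [-0.6, 1, 0], [0, 0, 0]],
    [-1, [-0.6, 1, 0], [0, 0, 0]],
    [-1, [-0.6, 1, 0], [0, 0, 0]],
  ],
)

```text
t: 5.55
position: [549.7, 185.4, 321.8]
ee_rot: [3.062, 0.701, 0.002]
force: [0.7, 1.0, -0.4]
finger_gap: 37.0
finger_force: 40.2
```

>>> apply_moves(
  deltas=[
    [-1, [-0.6, 1, 0], [0, 0, 0]],
    [-1, [-0.6, 0.9, 0], [0, 0, 0]],
    [-1, [-0.33, 0.63, 0], [0, 0, 0]],
    [-1, [0, 0, 0], [0, 0, 0]],
    [-1, [0, 0, 0], [0, 0, 0]],
  ],
)

```text
t: 6.18
position: [504.9, 259.7, 321.2]
ee_rot: [3.062, 0.7, 0.001]
force: [1.0, -0.9, -0.6]
finger_gap: 37.4
finger_force: 40.2
```

```bash
python3 - <<'E'
from h import *
s=bot.get_state();T=s["position"];print(T,s["ee_rot"],s["finger_gap"])
for c in("side","top"):
    f=bot.grab_frame(c); cv2.imwrite(f"pics/{c}3.png",f["frame"][100:300,120:360].repeat(3,0).repeat(3,1))
    P=cloud(f).reshape(-1,3); d=np.hypot(P[:,0]-T[0],P[:,1]-T[1])
    for a,b,r in((100,126,45),(126,145,30),(40,92,25),(14,26,70)):
        q=P[(d<r)&(P[:,2]>a)&(P[:,2]<b)]
        if len(q)>4:
            rr=cv2.minAreaRect(q[:,:2].astype(np.float32)); print(c,a,b,len(q),np.round(rr[0],1),np.round(rr[1]),q.min(0).round(1),q.max(0).round(1))
            if a in(100,126):
                from scipy.optimize import least_squares
                print(" cyl",least_squares(lambda p:np.hypot(q[:,0]-p[0],q[:,1]-p[1])-19,T[:2],loss="soft_l1").x.round(1))
            if a==40:
                r_=np.where(q[:,2]<35,11,11-(q[:,2]-35)*7/53)
                print(" cone",least_squares(lambda p:np.hypot(q[:,0]-p[0],q[:,1]-p[1])-r_,T[:2],loss="soft_l1").x.round(1))
E
```

```text
[504.90488863 259.74222177 321.1868769 ] [3.06241301e+00 6.99592942e-01 8.55822054e-04] 37.43543589975139
side 100 126 21 [497.8 253.9] [18. 38.] [486.7 242.5 121.7] [517.4 273.8 125.9]
 cyl [506.9 262.1]
side 126 145 189 [500.3 253.1] [23. 39.] [485.1 241.4 126.1] [522.8 272.1 144.8]
 cyl [506.  262.3]
side 40 92 172 [502. 260.] [13. 19.] [493.5 253.   40.2] [512.3 270.5  91.3]
 cone [504.6 264.4]
side 14 26 889 [504.1 263.5] [95. 91.] [451.9 211.8  14.1] [554.3 313.9  25.8]
top 100 126 16 [500.2 260.9] [34. 21.] [488.9 242.7 121.5] [514.4 275.9 125.9]
 cyl [508.2 260.6]
top 126 145 127 [499.5 260.3] [35. 24.] [487.7 241.8 126.1] [513.7 276.6 145. ]
 cyl [508.5 259.1]
top 40 92 109 [504.1 259.9] [12. 19.] [496.8 253.3  40.2] [514.3 269.4  81.4]
 cone [506.3 263.9]
top 14 26 1893 [505.9 263.5] [90. 90.] [455.5 213.7  14.1] [550.8 313.3  25.3]
```

View pics/side3.png

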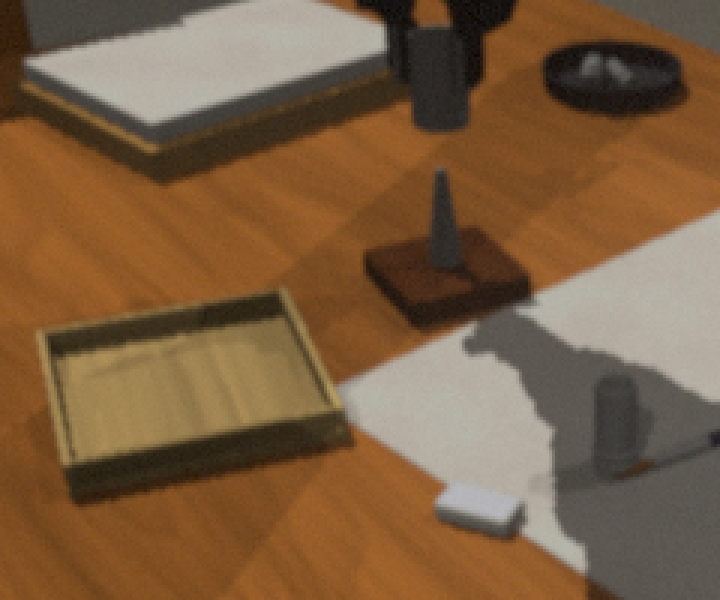

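>>> apply_moves(
  deltas=[
    [-1, [-0.05, 0.09, -0.5], [0, 0, 0]],
    [-1, [0, 0, -0.5], [0, 0, 0]],
    [-1, [0, 0, -0.5], [0, 0, 0]],
    [-1, [0, 0, -0.3], [0, 0, 0]],
    [-1, [0, 0, 0], [0, 0, 0]],
  ],
)

```text
t: 6.9
position: [502.9, 263.0, 265.8]
ee_rot: [3.062, 0.701, -0.002]
force: [-0.0, -0.7, -0.9]
finger_gap: 37.5
finger_force: 40.2
```

>>> apply_moves(
  deltas=[
    [-1, [0, 0, -0.4], [0, 0, 0]],
    [-1, [0, 0, -0.4], [0, 0, 0]],
    [-1, [0, 0, -0.3], [0, 0, 0]],
    [-1, [0, 0, 0], [0, 0, 0]],
  ],
)

```text
t: 7.4
position: [502.8, 263.0, 232.8]
ee_rot: [3.062, 0.701, -0.002]
force: [1.0, -0.3, -0.0]
finger_gap: 37.5
finger_force: 40.2
```

>>> apply_moves(
  deltas=[
    [-1, [0, 0, -0.2], [0, 0, 0]],
    [-1, [0, 0, -0.15], [0, 0, 0]],
    [-1, [0, 0, 0], [0, 0, 0]],
  ],
)

```text
t: 7.78
position: [503.0, 263.0, 222.9]
ee_rot: [3.062, 0.701, -0.001]
force: [-0.8, -0.0, 0.1]
finger_gap: 37.8
finger_force: 40.2
```

>>> apply_moves(
  deltas=[
    [-1, [0, 0, -0.06], [0, 0, 0]],
    [-1, [0, 0, -0.06], [0, 0, 0]],
    [-1, [0, 0, 0], [0, 0, 0]],
    [-1, [0, 0, 0], [0, 0, 0]],
  ],
)

```text
t: 8.28
position: [503.1, 263.1, 219.6]
ee_rot: [-3.062, -0.701, -0.0]
force: [0.8, 0.0, -0.6]
finger_gap: 37.4
finger_force: 40.2
```

>>> apply_moves(
  deltas=[
    [-1, [0, 0, -0.05], [0, 0, 0]],
    [-1, [0, 0, -0.05], [0, 0, 0]],
    [-1, [0, 0, 0], [0, 0, 0]],
    [-1, [0, 0, 0], [0, 0, 0]],
  ],
)

```text
t: 8.78
position: [503.2, 263.3, 218.3]
ee_rot: [3.062, 0.701, 0.002]
force: [-10.7, -6.1, 34.0]
finger_gap: 37.7
finger_force: 43.0
```

```bash
python3 - <<'E'
from h import *
f=bot.grab_frame("side"); cv2.imwrite("pics/side4.png",f["frame"][120:240,200:340].repeat(4,0).repeat(4,1))
T=bot.get_state()["position"];P=cloud(f).reshape(-1,3); d=np.hypot(P[:,0]-T[0],P[:,1]-T[1]); q=P[(d<24)&(P[:,2]>26)&(P[:,2]<45)]
print(T,bot.get_state()["force"],len(q))
from scipy.optimize import least_squares
print(least_squares(lambda p:np.hypot(q[:,0]-p[0],q[:,1]-p[1])-19,T[:2],loss="soft_l1").x)
E
```

```text
[503.22457826 263.33442138 218.28157409] [-10.27282636  -5.78614564  33.91086896] 155
[504.22718117 265.69384423]
```

View pics/side4.png

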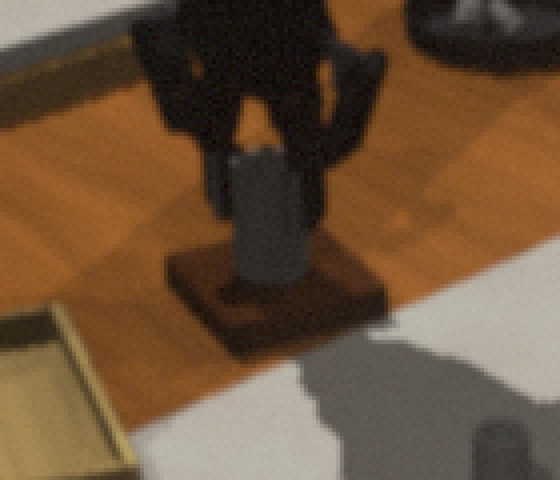

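The ferrule sits on the foot, with its base at (270,280) in the crop and firm contact force. I'll lift it off and carry it to the tray.

>>> apply_moves(
  deltas=[
    [-1, [0, 0, 0.2], [0, 0, 0]],
    [-1, [0, 0, 0.6], [0, 0, 0]],
    [-1, [0, 0, 0.8], [0, 0, 0]],
    [-1, [0, 0, 0.9], [0, 0, 0]],
    [-1, [0, 0, 0.9], [0, 0, 0]],
  ],
)

```text
t: 9.45
position: [503.0, 263.1, 320.4]
ee_rot: [-3.062, -0.701, -0.001]
force: [-0.2, -0.2, -0.1]
finger_gap: 37.4
finger_force: 40.5
```

>>> apply_moves(
  deltas=[
    [-1, [0, -0.3, 0.6], [0, 0, 0]],
    [-1, [0, -0.8, 0.3], [0, 0, 0]],
    [-1, [0, -1, 0], [0, 0, 0]],
    [-1, [0, -1, 0], [0, 0, 0]],
    [-1, [0, -1, 0], [0, 0, 0]],
  ],
)

```text
t: 10.07
position: [502.8, 138.4, 345.9]
ee_rot: [3.063, 0.7, -0.0]
force: [0.4, 0.2, -1.0]
finger_gap: 37.6
finger_force: 40.5
```

>>> apply_moves(
  deltas=[
    [-1, [0, -1, 0], [0, 0, 0]],
    [-1, [0, -1, 0], [0, 0, 0]],
    [-1, [0, -1, 0], [0, 0, 0]],
    [-1, [0, -1, 0], [0, 0, 0]],
    [-1, [0, -1, 0], [0, 0, 0]],
  ],
)

```text
t: 10.7
position: [502.6, -11.5, 345.8]
ee_rot: [-3.063, -0.7, 0.0]
force: [-0.5, -0.1, -0.3]
finger_gap: 37.2
finger_force: 40.5
```

>>> apply_moves(
  deltas=[
    [-1, [0, -1, 0], [0, 0, 0]],
    [-1, [0, -1, 0], [0, 0, 0]],
    [-1, [0, -1, 0], [0, 0, 0]],
    [-1, [0, -1, 0], [0, 0, 0]],
    [-1, [0, -1, 0], [0, 0, 0]],
  ],
)

```text
t: 11.32
position: [502.5, -161.4, 345.9]
ee_rot: [-3.062, -0.7, 0.0]
force: [0.2, -1.2, -1.4]
finger_gap: 37.8
finger_force: 40.5
```

>>> apply_moves(
  deltas=[
    [-1, [0, -1, 0], [0, 0, 0]],
    [-1, [0, -0.8, 0], [0, 0, 0]],
    [-1, [-0.05, -0.3, 0], [0, 0, 0]],
    [-1, [0, 0, 0], [0, 0, 0]],
  ],
)

```text
t: 11.82
position: [501.2, -223.0, 345.6]
ee_rot: [-3.062, -0.699, 0.0]
force: [-1.0, 0.7, -1.0]
finger_gap: 37.9
finger_force: 40.5
```

>>> apply_moves(
  deltas=[
    [-1, [0, 0, -0.9], [0, 0, 0]],
    [-1, [0, 0, -0.9], [0, 0, 0]],
    [-1, [0, 0, -0.9], [0, 0, 0]],
    [-1, [0, 0, -0.9], [0, 0, 0]],
    [-1, [0, 0, -0.6], [0, 0, 0]],
  ],
)

```text
t: 12.45
position: [501.5, -221.8, 218.6]
ee_rot: [-3.061, -0.702, 0.001]
force: [-0.4, 0.3, -1.2]
finger_gap: 37.4
finger_force: 40.5
```

>>> apply_moves(
  deltas=[
    [-1, [0, 0, -0.2], [0, 0, 0]],
    [-1, [0, 0, -0.1], [0, 0, 0]],
    [-1, [0, 0, 0], [0, 0, 0]],
  ],
)

```text
t: 12.82
position: [501.7, -222.9, 211.1]
ee_rot: [3.062, 0.701, 0.001]
force: [0.4, 0.1, -0.1]
finger_gap: 37.3
finger_force: 40.5
```

>>> apply_moves(
  deltas=[
    [-1, [0, 0, -0.08], [0, 0, 0]],
    [-1, [0, 0, -0.06], [0, 0, 0]],
    [-1, [0, 0, -0.04], [0, 0, 0]],
    [-1, [0, 0, 0], [0, 0, 0]],
  ],
)

```text
t: 13.32
position: [501.5, -222.9, 205.1]
ee_rot: [-3.062, -0.7, 0.0]
force: [0.2, 0.2, -0.4]
finger_gap: 37.7
finger_force: 40.5
```

>>> apply_moves(
  deltas=[
    [-1, [0, 0, -0.03], [0, 0, 0]],
    [-1, [0, 0, 0], [0, 0, 0]],
  ],
)

```text
t: 13.58
position: [501.6, -222.9, 204.5]
ee_rot: [3.062, 0.701, 0.0]
force: [-2.3, 0.9, 4.3]
finger_gap: 37.2
finger_force: 41.0
```

Contact with the tray floor. I'll open gently; the pads swing back as they open.

>>> apply_moves(
  deltas=[
    [0.0, [0, 0, 0], [0, 0, 0]],
    [0.2, [0, 0, 0], [0, 0, 0]],
    [0.5, [0, 0, 0], [0, 0, 0]],
    [0.8, [0, 0, 0], [0, 0, 0]],
    [0.8, [0, 0, 0], [0, 0, 0]],
  ],
)

```text
t: 14.2
position: [501.5, -222.9, 204.2]
ee_rot: [-3.062, -0.701, 0.0]
force: [0.4, -0.4, -0.7]
finger_gap: 77.1
finger_force: 0.0
```

>>> apply_moves(
  deltas=[
    [0.8, [0, 0, 0.4], [0, 0, 0]],
    [0.8, [0, 0, 0.8], [0, 0, 0]],
    [0.8, [0, 0, 1], [0, 0, 0]],
    [0.8, [0, 0, 1], [0, 0, 0]],
    [0.8, [0, 0, 1], [0, 0, 0]],
  ],
)

```text
t: 14.82
position: [501.4, -222.9, 332.2]
ee_rot: [3.062, 0.7, 0.001]
force: [-0.3, -0.7, 0.2]
finger_gap: 76.9
finger_force: 0.0
```

>>> apply_moves(
  deltas=[
    [0.8, [0, 0, 0.5], [0, 0, 0]],
    [0.8, [0, 0, 0], [0, 0, 0]],
    [0.8, [0, 0, 0], [0, 0, 0]],
  ],
)

```text
t: 15.2
position: [501.3, -222.8, 344.3]
ee_rot: [-3.062, -0.7, 0.002]
force: [-0.4, -0.2, -0.9]
finger_gap: 77.2
finger_force: 0.0
```

```bash
python3 - <<'E'
from h import *
f=bot.grab_frame("side"); cv2.imwrite("pics/side5.png",f["frame"])
P=cloud(f).reshape(-1,3)
for x,y,m in((501,-223,62),(460,19,52)):
    q=P[(np.hypot(P[:,0]-x,P[:,1]-y)<45)&(P[:,2]>m-5)&(P[:,2]<m+15)]; rr=cv2.minAreaRect(q[:,:2].astype(np.float32)); print(len(q),rr,q[:,2].max())
print(bot.get_state()["position"],bot.get_state()["t"])
E
```

```text
395 ((501.997802734375, -221.22354125976562), (37.68708038330078, 37.39967727661133), 54.41720962524414) 68.77461024479032
175 ((460.09130859375, 18.63436508178711), (24.1691951751709, 22.425867080688477), 4.6597371101379395) 62.44271365735506
[ 501.30565598 -222.82430524  344.14694212] 15.25
```

View pics/side5.png

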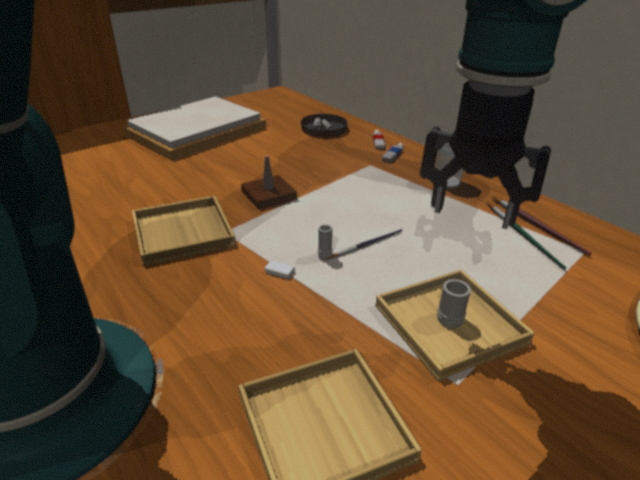

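The ferrule stands upright in the tray at (453,303), the slim one is unmoved at (325,242), and the gripper is clear.

```bash
python3 -c "
from bench import bot
print(bot.sign_off())"
```

```text
the job is handed in; nothing more can be done
None
```

The wide ferrule was slid down the gauge pin onto its foot, lifted off, and left standing upright in the farthest tray; the slim one was not moved, and the job was handed in at about 15 s with no verdict returned.

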